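Clamp the sample jar on the bench shaker

TASK

Clamp the amber jar on the shaker, ready for shaking. First set the hand nut: with the cam lever standing half way over, screw the nut down until the foot just bites on the jar's cap; then flip the lever right over, past dead centre, until it lies home and stays, so that the foot holds the cap with about 100 N - neither loose nor so hard that the glass is crushed. Do not work the nut or the arm while the lever is closed, leave the jar upright on its seat, and leave everything else where it stands.

Things in the scene. Friction and masses are not known exactly. Their poses are not given: they have to be found in the camera images.
- shaker: Fixed bench shaker; aluminium deck 360 x 260 mm, its top 90 mm above the bench. Origin: centre of its underside, on the bench; z up. Its x axis runs along the clamp: jar at x = -115 mm, arm pin at x = -5 mm (height 215 mm), lever pin at x = +75 mm, all at y = 0. Place and yaw vary.
- clamp_arm: Steel hold-down arm, bar 224 x 22 x 14 mm; origin on its pin. Its -x end reaches 110 mm to over the jar and carries nut, spindle and a rubber foot 26 mm across that presses on the cap; nut and lever together give about 26 N per mm once it touches. Nose-up by 0.11 rad with the lever open, level when closed. How far the foot is screwed out is not known: with the lever open its gap to the cap is 10 to 17 mm.
- nut_grip (a point): Centre of the knurled steel hand nut, 40 mm across, 18 mm tall (9 mm above and below this point), on the arm over the jar; 8 mm spindle end stands up to 20 mm above it. 10 mm free height below it to the arm. Clockwise from above screws the foot down, 8 mm a turn; the nut itself does not rise. Stiff: 0.22 N m (grip with 20 N or more); stays where left.
- lever (a joint): Cam lever angle, rad: 0 open, upright; grows as it swings away from the jar to 1.75 = home, just past level. Foot drop in mm at angle: 4.2 at 0.4, 6.3 at 0.6, 8.3 at 0.8, 9 at 0.87 (half way), 10 at 1.0, 12 at 1.4, 12.3 at 1.6 (dead centre), 12.2 home. Stays where left (friction 0.1 N m), but at half way a foot pressed on the cap by over 12 N drives it back. Closing takes 3 to 10 N at the tip.
- lever_tip (a point): End of the lever's handle, 98 mm from the lever's pin. The handle is a black flat bar 12 mm thick (along the swing) and 20 mm wide, over the last 46 mm.
- lever_pin (a point): Centre of the lever's pin, the axis of its swing, 185 mm above the bench; the axis is the shaker's y axis; the swing takes the tip from straight up to the shaker's +x.
- jar: Amber glass jar with a black screw cap, 60 mm across, 90 mm tall, cap 54 mm across with a flat top; origin at the centre of its underside, z up. It stands on the deck between four stub posts under the foot.
- jar_seat (a point): Point on the deck between the four posts where the centre of the jar's underside belongs.
- lid: Bystander: spare black cap, 54 mm across and 16 mm tall, lying on the deck; origin centre of underside.
- big_jar: Bystander: amber jar with white cap, 80 mm across, 135 mm tall; origin centre of underside.
- flask: Bystander: conical glass flask, 82 mm across, 133 mm tall; origin centre of underside.
- dropper: Bystander: small amber dropper bottle, 36 mm across, 106 mm tall; origin centre of underside.
- wash_bottle: Bystander: white wash bottle, 60 mm across, 166 mm tall with its spout; origin centre of underside.
- scoop: Bystander: cream plastic scoop, about 170 x 36 mm, lying flat; origin under its handle.
- vial: Bystander: small white vial, 26 mm across, 54 mm tall; origin centre of underside.
Things that resemble listed ones, but are neither listed nor needed, are in the scene too. What is shaped like the jar but purple or turquoise is not meant.

How it is judged:
By the outcome, as a careful person would: the job done as asked, in the order asked, and still so for the second after the job is handed in, with the robot touching nothing.
It also fails if it takes over 72 s, if anything falls off the work surface, if the arm or the gripper's body presses on something with over 40 N, if the wrist force passes 120 N, or if a joint passes its speed limit or range.

ROBOT

A 7-joint arm with a two-finger parallel gripper is mounted at the origin on the work surface. World frame = base frame: x ahead of the robot, y to its left, z up, the work surface at z = 0. Lengths are in m, angles in rad, forces in N, time in s.
With the tool pointing down it reaches from about 0.425 to 1.025 m from the base axis. Payload 3.6 kg.
Tool frame: the origin (TCP) lies on the centre line of the jaws, within the pads' length; the fingertips stand bot.finger_overhang ahead of it and the grasp point (between the pads) lies 2 mm behind it (bot.finger_overhang is the distance from the TCP to the fingertips, in m); z points along the fingers, y is the direction in which the jaws open and shut (so a half turn about z gives the same grasp; the last joint's range is limited). The gripper opens to 85 mm and grips with 20 to 120 N. Pads are 22 mm wide; open, the fingers measure 114 mm over their backs; the gripper's body (76 mm by 85 mm) begins 54 mm behind the grasp point. The pads swing forward as they close: fully open they stand 13 mm farther back than shut.
Start: joints at [1.032, 0.591, 0.048, 1.609, -0.033, 0.943, -0.034], TCP at [0.312, -0.654, 0.248] pointing down, gripper open.
Joint ranges: [-2.69, 2.69], [-0.47, 2.24], [-1.27, 1.36], [0.19, 2.51], [-1.53, 4.68], [0.08, 2.07], [-3.09, 3.09]. Speed limits (rad/s): [2.57, 2.57, 3.14, 3.14, 3.14, 3.14, 3.14].

INTERFACE

Orientations are given as a rotation vector (axis times angle).
In Python, from plant import bot gives the robot as it stands.
- The arm moves only by the shell command python3 -m pendant 'ROWS' [FORCE]. ROWS is text: rows parted by semicolons, each of 5 numbers parted by spaces: the shift along the tool's x, y, z in cm, then the turn about the tool's z in rad, then the finger opening in cm, from 0 to 8.54. A call has 1 to 20 rows; each row is the pose to reach, as a shift and turn from the pose commanded when the call began, along the tool's axes at that moment; what a row does not reach only later rows make up. A row lasts 1/12 s, in which the tool goes at most 41.7 mm and 7.16 degrees, less where a joint would pass 70% of its speed; a pose out of reach is approached as far as the arm can. A call with a gripper value outside its range is refused whole. The fingers move at their own pace and stop on an object; FORCE is the grip in N (left out, the last holds). Time passes only in rows, so rows that repeat a pose let the fingers close. It gives the time, the measured TCP pose, the force and the opening at its end, in the units of the state.
- bot.get_obs(): the state, without advancing time (a new reading comes with each control period).
- bot.camera(name): name is "scene" or "top"; returns the picture (384x512x3 uint8, red, green, blue); there is no depth.
- bot.camera_params(name): a dict with "K" (3x3 intrinsics, pixels), "distortion" ([k1, k2, p1, p2, k3] as OpenCV has them; the pictures are not rectified), "position" and "orientation" of the camera in the world. Camera axes: x right, y down, z forward; pixel columns grow to the right and rows downward; lengths in m; the calibration is good to about 2 mm. A picture is of the moment at which its call begins. camera_params takes no time and is no camera call.
- bot.finish_job(): hands the job in, once; it reports no verdict.
Trained networks look in the newest picture that a camera, given by its name, has taken for a name from the list of things; names that differ only in an ending like _2 or _b are one class to them, and where a whole thing is asked for, a point or a joint stands for the part that bears it (a point fixed in the world has none). Each returns a list of dicts, best first, with "conf" (0 to 1); they miss things now and then, are a little off and sometimes report something else, mostly with a low value. They report only what shows in the picture. A call takes as long as a camera call. They do not tell look-alikes from the thing itself.
- bot.boxes_of(camera, label): "point" ([x, y, z] in m, in world coordinates, good to about 4 mm: the middle of the surface that is visible of it).
The state is a dict: "clock": time; "joints": joint angles; "qvel": joint speeds; "tau": joint torques, N m; "eef_pos": TCP position; "tcp_rot": TCP orientation; "contact_force": force on the tool from outside, world axes, zero at the start; "torque": the same for the moment, N m; "grip_width": finger opening in m.
Only numpy, scipy, OpenCV 4.12 (cv2) and the standard library are available. Lean on these libraries where they do the work, as an engineer would, in place of code of your own. Each camera call takes 0.05 s, during which the arm holds its last target. There are 200 camera calls.

## Working session

There is one attempt and no reset: what is moved stays moved. The work goes in short steps, Python scripts to look and compute and a shell command to move; the robot and the scene stay as the last step left them, time stands still between calls to the robot, and variables do not carry over. Pictures are saved under pics/ and viewed, about 8 in all and at most 12, crops included, and the job is handed in when it is done.

```bash
mkdir -p pics; ls; python3 - <<'E'
from plant import bot
import cv2
for c in ("scene","top"):
    im=bot.camera(c); cv2.imwrite(f"pics/{c}0.png",im[:,:,::-1])
    p=bot.camera_params(c); print(c,p["K"],p["position"],p["orientation"],p["distortion"])
    for l in ("shaker","clamp_arm","nut_grip","lever","lever_tip","lever_pin","jar","jar_seat","lid"):
        print(l,[(round(d["conf"],2),[round(float(v),3) for v in d["point"]]) for d in bot.boxes_of(c,l)[:3]])
o=bot.get_obs(); print(o, bot.finger_overhang)
E
```

```text
pics
scene [[471.6003722    0.         256.09432355]
 [  0.         471.6003722  193.20015333]
 [  0.           0.           1.        ]] [1.68585747 0.1174759  1.15058966] [-1.57776221 -1.89067939  0.83611662] [-0.06042541  0.          0.          0.          0.        ]
shaker [(0.93, [0.565, -0.05, 0.091])]
clamp_arm [(0.56, [0.556, -0.128, 0.224]), (0.3, [0.743, -0.093, 0.052])]
nut_grip [(0.63, [0.555, -0.13, 0.224]), (0.42, [0.476, 0.181, 0.08])]
lever [(0.64, [0.497, 0.021, 0.233])]
lever_tip [(0.48, [0.496, 0.017, 0.236]), (0.47, [0.68, -0.264, 0.049]), (0.18, [0.56, -0.048, 0.09])]
lever_pin [(0.86, [0.563, -0.052, 0.091])]
jar [(0.98, [0.574, -0.341, 0.065]), (0.88, [0.472, -0.336, 0.068]), (0.6, [0.591, -0.16, 0.147])]
jar_seat [(0.9, [0.561, -0.05, 0.092])]
lid [(0.47, [0.396, 0.038, 0.105])]
top [[414.15885119   0.         263.7007564 ]
 [  0.         414.15885119 189.68196035]
 [  0.           0.           1.        ]] [ 0.38940816 -0.05665948  1.24913173] [-2.11619897  2.1402727  -0.19822199] [0.04458847 0.         0.         0.         0.        ]
shaker [(0.59, [0.51
[... 386 characters left out ...]
, 0.091])]
lid []
{'clock': 1.0, 'joints': array([ 1.03252815,  0.59115431,  0.04840141,  1.60850009, -0.03330797,
        0.94271756, -0.03369767]), 'qvel': array([ 0.00019305, -0.00014765,  0.00026352, -0.00047805, -0.00067305,
       -0.00126909,  0.0005367 ]), 'tau': array([-9.02291754e-05, -5.48652256e+01,  1.54606462e+00, -1.98538452e+01,
        9.27865418e-03,  1.42269459e-03, -2.88485204e-06]), 'eef_pos': array([ 0.31193453, -0.65446313,  0.24833544]), 'tcp_rot': array([ 3.06418903e+00,  6.92934387e-01, -1.59992621e-05]), 'contact_force': array([-0.29602658, -0.92363844,  0.62757926]), 'torque': array([-0.04573861,  0.02296186,  0.01691703]), 'grip_width': 0.08567436349949034} 0.017
```

```bash
python3 - <<'E'
import cv2,numpy as np
a=cv2.imread("pics/scene0.png");b=cv2.imread("pics/top0.png")
cv2.imwrite("pics/s1.png",cv2.resize(a,(800,600),interpolation=3));cv2.imwrite("pics/t1.png",cv2.resize(b,(800,600),interpolation=3))
E
```

```text
(no output)
```

View pics/s1.png

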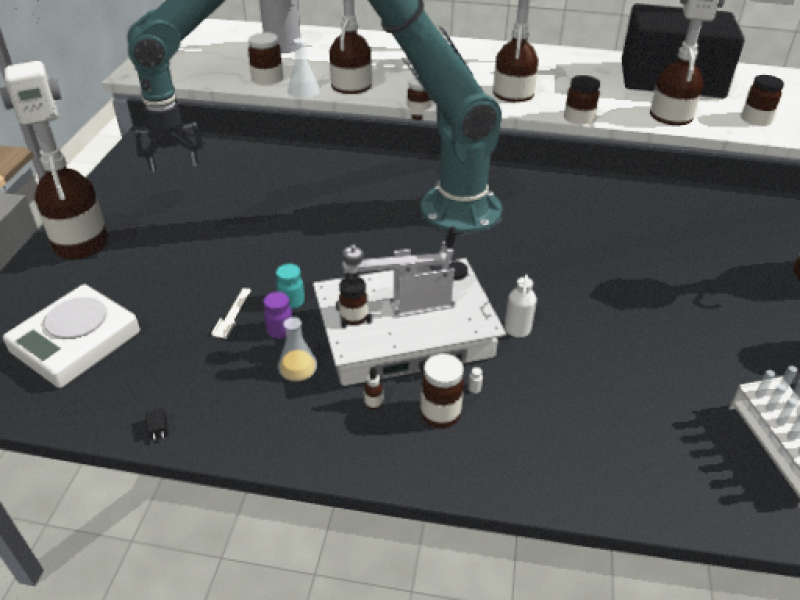

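View pics/t1.png

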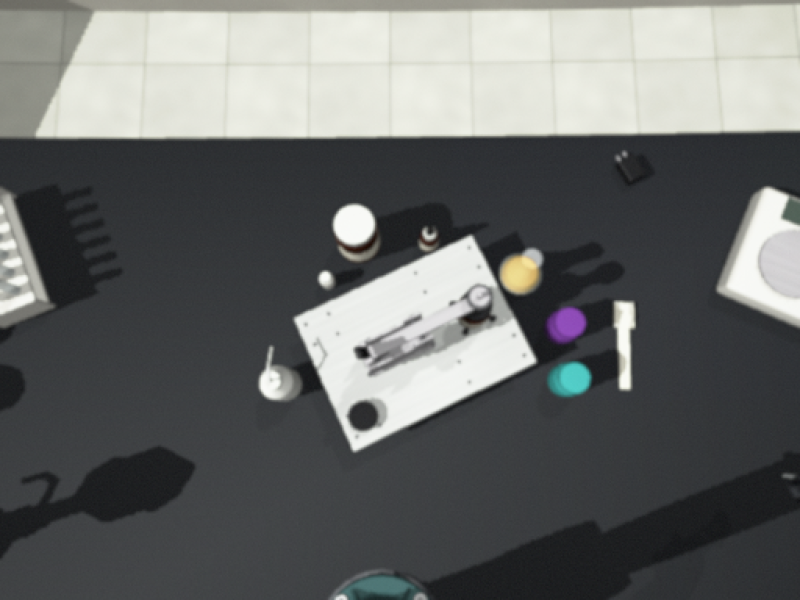

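Scene view: shaker in the middle with the jar at about (352,300), nut at (352,255) and lever at (448,240). The purple and turquoise look-alikes stand apart. Top view: deck corners at about (473,236), (536,361), (354,452) and (294,319), nut at (480,296) and lever tip at (362,352). Next I fit the shaker pose.

```bash
cat > h.py <<'E'
import numpy as np,cv2
from scipy.spatial.transform import Rotation as R
from plant import bot
def cam(c):
    p=bot.camera_params(c);M=R.from_rotvec(p["orientation"]).as_matrix()
    return np.array(p["K"]),np.array(p["distortion"],float),np.array(p["position"]),M
def proj(c,P):
    K,d,t,M=cam(c);r=cv2.Rodrigues(M.T)[0]
    return cv2.projectPoints(np.atleast_2d(np.asarray(P,float)),r,-M.T@t,K,d)[0][:,0]
def ray(c,px,z):
    K,d,t,M=cam(c);u=cv2.undistortPoints(np.array(px,float).reshape(-1,1,2),K,d)[:,0]
    v=np.c_[u,np.ones(len(u))]@M.T
    return t+v*((z-t[2])/v[:,2])[:,None]
E
python3 - <<'E'
from h import *
im=cv2.imread("pics/top0.png")
s=0.0005;xs=np.arange(0.30,0.75,s);ys=np.arange(-0.32,0.16,s)
X,Y=np.meshgrid(xs,ys,indexing="ij")
p=proj("top",np.c_[X.ravel(),Y.ravel(),0*X.ravel()+.09]).astype(np.float32).reshape(*X.shape,2)
o=cv2.remap(im,p[...,0],p[...,1],cv2.INTER_LINEAR)
m=((o.min(2)>125)*255).astype(np.uint8)
m=cv2.morphologyEx(m,cv2.MORPH_OPEN,np.ones((25,25)))
m=cv2.morphologyEx(m,cv2.MORPH_CLOSE,np.ones((120,120)))
cs=max(cv2.findContours(m,0,2)[0],key=cv2.contourArea)
(cy,cx),(w,h),a=cv2.minAreaRect(cs)
c=np.array([xs[0]+cx*s,ys[0]+cy*s]);B=cv2.boxPoints(((cy,cx),(w,h),a))
B=np.c_[xs[0]+B[:,1]*s,ys[0]+B[:,0]*s];print("centre",c,"size",w*s,h*s,a);print(B)
e=[B[1]-B[0],B[2]-B[1]];e=max(e,key=np.linalg.norm);e/=np.linalg.norm(e);e*=np.sign(e[1]);yaw=np.arctan2(e[1],e[0])
print("ex",e,"yaw",yaw); np.save("sh.npy",[*c,yaw])
n=np.array([-e[1],e[0]])
W=lambda x,y,z:[*(c+x*e+y*n),z]
for nm,P in dict(corn=[W(i*.18,j*.13,.09) for i in(-1,1) for j in(-1,1)],nut=[W(-.1115,0,.253)],tip=[W(.075,0,.283)],jar=[W(-.115,0,.18)],spin=[W(-.11,0,.27)]).items():
    P=np.array(P);print(nm,P.round(4).tolist())
    for k,f in (("top",o),("scene",None)):
        pass
for k in("top","scene"):
    I=cv2.imread(f"pics/{k}0.png");pp=proj(k,[W(i*.18,j*.13,.09) for i in(-1,1) for j in(-1,1)]+[W(-.1115,0,.253),W(.075,0,.283),W(-.115,0,.18),W(.075,0,.237)])
    u,v=proj(k,[W(0,0,.15)])[0].astype(int);x0,y0=u-85,v-65
    C=cv2.resize(I[y0:y0+130,x0:x0+170],None,fx=4.7,fy=4.6,interpolation=3)
    for q in pp: cv2.circle(C,(int((q[0]-x0+.5)*4.7),int((q[1]-y0+.5)*4.6)),3,(0,0,255),-1)
    cv2.imwrite(f"pics/{k}2.png",C);print(k,x0,y0)
E
```

```text
centre [ 0.52954713 -0.08828056] size 0.32616717529296874 0.524967529296875 76.59781646728516
[[ 0.43174461 -0.38141645]
 [ 0.310065    0.12925469]
 [ 0.62734969  0.20485538]
 [ 0.7490293  -0.3058158 ]]
ex [-0.231785    0.97276704] yaw 1.8047085799963567
corn [[0.6977, -0.2332, 0.09], [0.4448, -0.2935, 0.09], [0.6143, 0.1169, 0.09], [0.3614, 0.0567, 0.09]]
nut [[0.5554, -0.1967, 0.253]]
tip [[0.5122, -0.0153, 0.283]]
jar [[0.5562, -0.2001, 0.18]]
spin [[0.555, -0.1953, 0.27]]
top 188 147
scene 166 117
```

View pics/top2.png

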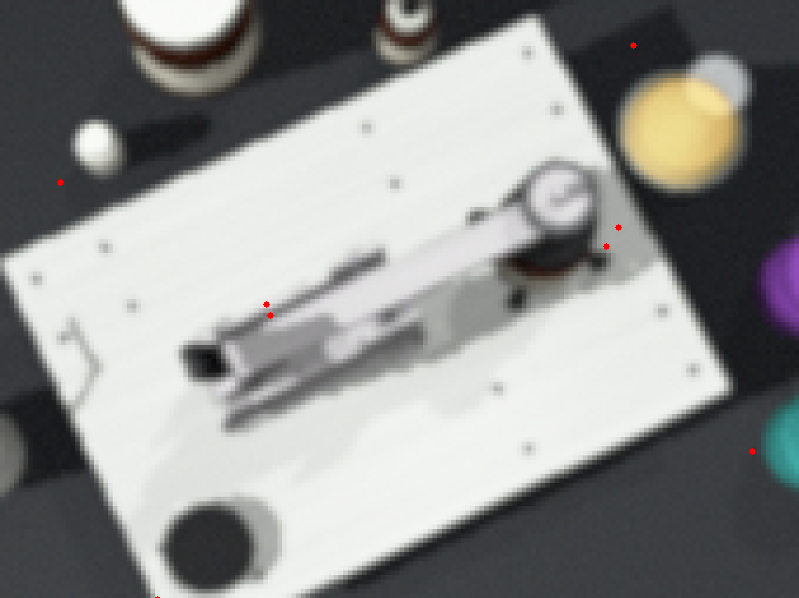

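View pics/scene2.png

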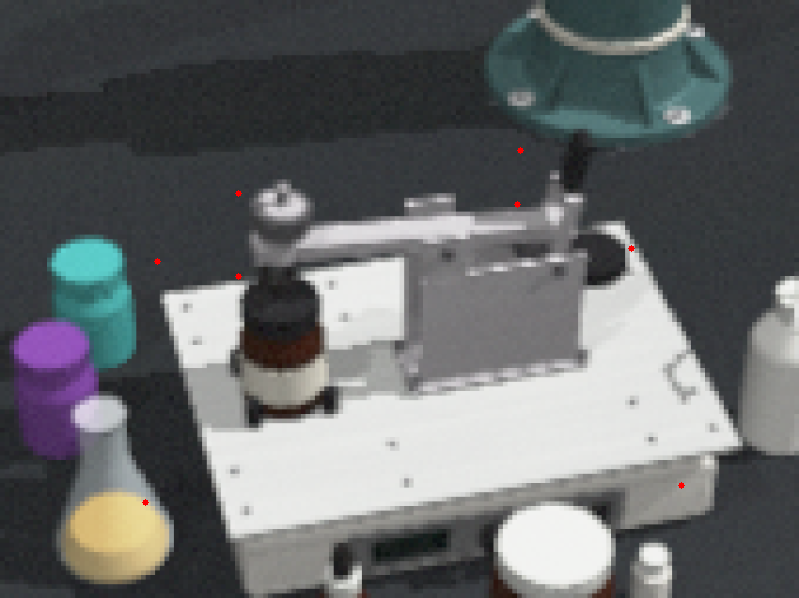

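Top crop: deck corners (538,14), (732,388), (5,258), nut top (560,197), lever tip (207,362). The red overlay is off because the rectangle fit merged neighbouring objects. I'll fit the corners from both pictures instead.

```bash
python3 - <<'E'
from h import *
from scipy.optimize import least_squares
f=lambda c,L:[(c[0]+x/4.7-.5,c[1]+y/4.6-.5) for x,y in L]
T=np.array(f((188,147),[(538,14),(732,388),(155,600),(5,258)]))   # x-far/ y-right...
S=np.array(f((166,117),[(230,537),(163,293),(625,222),(742,446)]))
# order: (-x,-n),(-x,+n),(+x,+n),(+x,-n)
def W(p,x,y,z):
    e=np.array([np.cos(p[2]),np.sin(p[2])]);n=np.array([-e[1],e[0]]);return [*(p[:2]+x*e+y*n),z]
def cor(p):return [W(p,-.18,-.13,.09),W(p,-.18,.13,.09),W(p,.18,.13,.09),W(p,.18,-.13,.09)]
r=least_squares(lambda p:np.r_[(proj("top",cor(p))-T).ravel(),(proj("scene",cor(p))-S).ravel()],[.515,-.065,2.0])
p=r.x;print(p,r.fun.round(1));np.save("sh.npy",p)
print("nut",W(p,-.1115,0,.253),"tip",W(p,.075,0,.283),"pin",W(p,.075,0,.185))
for k,c in(("top",(188,147)),("scene",(166,117))):
    q=proj(k,[W(p,-.1115,0,.253),W(p,-.1115,0,.262),W(p,.075,0,.283),W(p,.075,0,.237)]);print(k,((q-c+.5)*[4.7,4.6]).round().tolist())
# triangulate nut top from crop pixels
a=f((188,147),[(560,197)]);b=f((166,117),[(281,203)])
g=least_squares(lambda P:np.r_[proj("top",P)[0]-a[0],proj("scene",P)[0]-b[0]],[.55,-.17,.26]);print("nut top tri",g.x,g.fun)
E
```

```text
[ 0.5310306  -0.06210686  1.97982632] [ 0.2 -1.  -1.6 -0.2  2.4  7.8 -1.7 -3.9 -1.9  0.6  0.   0.5  0.6  1.9
 -0.2  2.4]
nut [np.float64(0.5753763298964567), np.float64(-0.16440889108748272), 0.253] tip [np.float64(0.501201637629321), np.float64(0.006706172618421671), 0.283] pin [np.float64(0.501201637629321), np.float64(0.006706172618421671), 0.185]
top [[555.0, 191.0], [557.0, 188.0], [222.0, 327.0], [228.0, 337.0]]
scene [[280.0, 217.0], [279.0, 206.0], [556.0, 145.0], [553.0, 199.0]]
nut top tri [ 0.57033909 -0.16543803  0.26103154] [-0.2807114   0.05002248 -0.3594476  -0.04719781]
```

```bash
python3 - <<'E'
from h import *
from scipy.optimize import least_squares
f=lambda c,L:np.array([(c[0]+x/4.7-.5,c[1]+y/4.6-.5) for x,y in L])
ct,cs=(188,147),(166,117)
T=f(ct,[(538,14),(732,388),(181,655),(5,258)])
S=f(cs,[(230,537),(163,293),(625,222),(742,446)])
def W(p,x,y,z):
    e=np.array([np.cos(p[2]),np.sin(p[2])]);n=np.array([-e[1],e[0]]);return [*(p[:2]+x*e+y*n),z]
def cor(p):return [W(p,-.18,-.13,.09),W(p,-.18,.13,.09),W(p,.18,.13,.09),W(p,.18,-.13,.09)]
r=least_squares(lambda p:np.r_[(proj("top",cor(p))-T).ravel(),(proj("scene",cor(p))-S).ravel()],[.515,-.065,2.0],loss="soft_l1")
p=r.x;print(p,r.fun.round(1));np.save("sh.npy",p)
print("nut",W(p,-.1115,0,.253),"tip",W(p,.075,0,.283))
for k,c in(("top",ct),("scene",cs)):
    q=proj(k,[W(p,-.1115,0,.253),W(p,-.1115,0,.262),W(p,.075,0,.283),W(p,.075,0,.237)]);print(k,((q-c+.5)*[4.7,4.6]).round().tolist())
for nm,u,v,z in(("nuttop",(560,197),(281,203),.26),("tip",(204,363),(580,138),.28),("handlebase",(225,362),(571,190),.24)):
    a=f(ct,[u]);b=f(cs,[v]);g=least_squares(lambda P:np.r_[proj("top",P)[0]-a[0],proj("scene",P)[0]-b[0]],[.55,-.17,z])
    e=np.array([np.cos(p[2]),np.sin(p[2])]);d=g.x[:2]-p[:2];print(nm,g.x.round(4),"res",g.fun.round(1),"local",(d@e).round(4),(d@[-e[1],e[0]]).round(4))
E
```

```text
[ 0.52442903 -0.06464116  2.00449773] [-0.6  0.3 -0.3  0.3 -0.5 -0.6 -1.3  0.2 -0.9 -0.2 -0.9  0.2 -1.1  0.1
 -0.4 -0.2]
nut [np.float64(0.5712849435619508), np.float64(-0.16581810588119034), 0.253] tip [np.float64(0.49291160343605966), np.float64(0.0034150751369285415), 0.283]
top [[558.0, 198.0], [560.0, 195.0], [229.0, 343.0], [234.0, 352.0]]
scene [[279.0, 213.0], [278.0, 202.0], [553.0, 137.0], [549.0, 191.0]]
nuttop [ 0.5703 -0.1654  0.261 ] res [-0.3  0.1 -0.4 -0. ] local -0.1108 0.0007
tip [0.4832 0.0177 0.2773] res [-0.7  0.1 -1.   0. ] local 0.0921 0.0028
handlebase [0.4874 0.0117 0.2351] res [-1.4  0.2 -1.8  0. ] local 0.0848 0.0015
```

```bash
R="" ; python3 -m pendant '10 -10 -9 0.011 0;44.6 -48.1 -9 0.011 0;44.6 -48.1 -9 0.011 0;44.6 -48.1 -9 0.011 0;44.6 -48.1 -9 0.011 0;44.6 -48.1 -9 0.011 0;44.6 -48.1 -9 0.011 0;44.6 -48.1 -9 0.011 0;44.6 -48.1 -9 0.011 0;44.6 -48.1 -9 0.011 0;44.6 -48.1 -9 0.011 0;44.6 -48.1 -9 0.011 0;44.6 -48.1 -9 0.011 0;44.6 -48.1 -9 0.011 0;44.6 -48.1 -9 0.011 0;44.6 -48.1 -9 0.011 0;44.6 -48.1 -9 0.011 0;44.6 -48.1 -9 0.011 0;44.6 -48.1 -9 0.011 0;44.6 -48.1 -9 0.011 0' 60
cat >> h.py <<'E'
p=np.load("sh.npy");e=np.array([np.cos(p[2]),np.sin(p[2])]);n=np.array([-e[1],e[0]])
def W(x,y,z): return np.array([*(p[:2]+x*e+y*n),z])
def loc(P): d=np.asarray(P)[:2]-p[:2];return np.array([d@e,d@n,P[2]])
def where(o=None):
    o=o or bot.get_obs();M=R.from_rotvec(o["tcp_rot"]).as_matrix();yw=np.arctan2(M[1,1],M[0,1])-(p[2]-np.pi)
    print("t",round(o["clock"],2),"local mm",(loc(o["eef_pos"])*1000).round(1),"yawerr",round((yw+np.pi)%(2*np.pi)-np.pi,3),"j7",round(o["joints"][6],3),"F",o["contact_force"].round(1),"T",o["torque"].round(3),"w",round(o["grip_width"],4))
    return M
def delta(P): # cm in tool axes to world P
    M=R.from_rotvec(bot.get_obs()["tcp_rot"]).as_matrix();return (M.T@(np.asarray(P)-bot.get_obs()["eef_pos"])*100).round(2)
E
python3 -c "
from h import *
where();print(delta(W(.04,0,.283)))"
```

```text
clock: 2.67
eef_pos: [0.507, -0.0301, 0.338]
tcp_rot: [3.068, 0.672, -0.002]
contact_force: [-0.2, -0.9, 0.9]
grip_width: -0.0002
t 2.67 local mm [ 38.7   1.3 338. ] yawerr -0.003 j7 -1.221 F [-0.2 -0.9  0.9] T [ 0.013 -0.021 -0.031] w -0.0002
[ 0.14 -0.14  5.5 ]
```

```bash
python3 -m pendant '0 0 3 0 0;0 0 5.5 0 0;0 -1 5.5 0 0;0 -2.2 5.5 0 0;0 -3 5.5 0 0;0 -3.8 5.5 0 0;0 -4.6 5.6 0 0;0 -5.2 5.7 0 0;0 -5.7 5.9 0 0;0 -6.3 6.2 0 0;0 -6.9 6.6 0 0;0 -7.5 7 0 0;0 -7.5 7 0 0'
python3 - <<'E'
from h import *
where()
I=bot.camera("scene");J=bot.camera("top")
C=[]
for k,im in(("top",J),("scene",I)):
    u,v=proj(k,[W(.08,0,.22)])[0].astype(int);C.append(cv2.resize(im[v-50:v+50,u-60:u+60,::-1],None,fx=3.3,fy=5,interpolation=3));print(k,u-60,v-50)
cv2.imwrite("pics/l3.png",np.hstack(C))
for c in("top","scene"):
    for l in("lever","lever_tip"): print(c,l,[(round(d["conf"],2),(loc(d["point"])*1000).round()) for d in bot.boxes_of(c,l)[:2]])
E
```

```text
clock: 3.75
eef_pos: [0.4747, 0.0411, 0.2673]
tcp_rot: [-3.066, -0.679, 0.004]
contact_force: [-0.6, -0.1, -0.5]
grip_width: -0.0001
t 3.75 local mm [116.9   0.7 267.3] yawerr 0.002 j7 -1.399 F [-0.6 -0.1 -0.5] T [ 0.016 -0.041 -0.029] w -0.0001
top 175 174
scene 223 112
top lever []
top lever_tip [(0.22, array([-44.,   0., 220.]))]
scene lever [(0.69, array([106.,  -6., 223.]))]
scene lever_tip [(0.57, array([105.,  -6., 222.])), (0.29, array([   3., -250.,  101.]))]
```

View pics/l3.png

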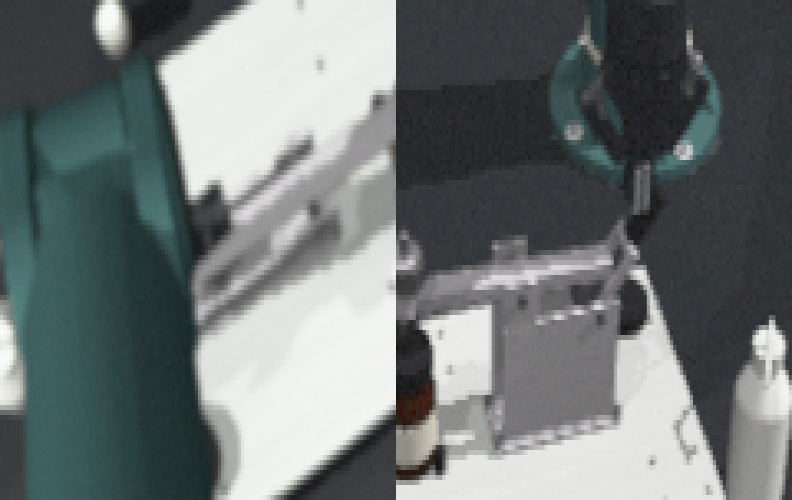

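Right half (scene): the lever has swung. Black handle runs from about (628,232) to (658,190), with the fingertip behind its upper end.

```bash
cat >> h.py <<'E'
def onplane(c,px,y=0.): # pixel -> point on shaker plane y
    K,d,t,M=cam(c);u=cv2.undistortPoints(np.array(px,float).reshape(-1,1,2),K,d)[:,0]
    out=[]
    for a in u:
        v=M@np.r_[a,1];s=(y-(t[:2]-p[:2])@n)/(v[:2]@n);out.append(loc(t+s*v)*1000)
    return np.array(out)
def tipmodel(c,th): return proj(c,[W(.075+r*np.sin(th),0,.185+r*np.cos(th)) for r in(.052,.098)])
E
python3 - <<'E'
from h import *
q=onplane("scene",[(302.4,150),(293.3,158)]);print(q.round(1))
for a in q: print(np.arctan2(a[0]-75,a[2]-185))
for t in(.6,.7,.8,.87):print(t,tipmodel("scene",t).round(1).tolist())
E
python3 -m pendant '0 2 -1 0 0;0 2 -8 0 0;0 6 -10 0 0;0 15 -12 0 0;0 20 -12 0 0;0 20 -12 0 0;0 20 -12 0 0;0 20 -12 0 0'
python3 - <<'E'
from h import *
where()
J=bot.camera("top");I=bot.camera("scene")
cv2.imwrite("pics/t4.png",J[:,:,::-1]);cv2.imwrite("pics/s4.png",I[:,:,::-1])
C=[]
for k,im in(("top",J),("scene",I)):
    q=tipmodel(k,.8);u,v=q[1].round().astype(int);D=cv2.resize(im[v-20:v+20,u-20:u+20,::-1],None,fx=10,fy=10,interpolation=3)
    for t,col in((.6,(0,255,0)),(.8,(0,0,255)),(.87,(255,0,0))):
        a=((tipmodel(k,t)-(u-20,v-20)+.5)*10).astype(int);cv2.line(D,a[0].tolist(),a[1].tolist(),col,1)
    C.append(D);print(k,u-20,v-20)
cv2.imwrite("pics/l4.png",np.hstack(C))
E
```

```text
[[140.7   0.  257.2]
 [112.    0.  230.4]]
0.7384677200891137
0.6835323836944394
0.6 [[291.0, 159.0], [299.5, 148.3]]
0.7 [[292.1, 159.6], [301.7, 149.4]]
0.8 [[293.2, 160.3], [303.7, 150.8]]
0.87 [[293.9, 160.8], [304.9, 151.9]]
clock: 4.72
eef_pos: [0.5625, -0.1512, 0.3898]
tcp_rot: [3.066, 0.657, 0.005]
contact_force: [0.2, -0.7, -0.2]
grip_width: 0.0
t 4.72 local mm [-94.5   1.9 389.8] yawerr -0.012 j7 -0.998 F [ 0.2 -0.7 -0.2] T [-0.072  0.033  0.016] w 0.0
top 190 215
scene 284 131
```

View pics/l4.png

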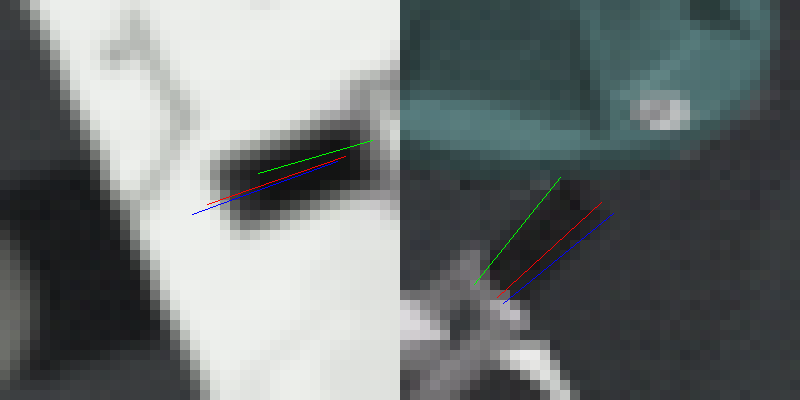

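Both views put the lever at about 0.72 rad. The centreline lies between the 0.6 and 0.8 overlays. I'll push it on to 0.87.

```bash
python3 -m pendant '0 -6 0 0.012 0;0 -18.9 3 0.012 0;0 -18.9 6 0.012 0;0 -18.9 9 0.012 0;0 -18.9 9 0.012 0;0 -18.9 9 0.012 0;0 -18.9 11 0.012 0;0 -20.4 12 0.012 0;0 -21 12.2 0.012 0;0 -21.5 12.5 0.012 0;0 -21.9 12.7 0.012 0;0 -22.3 12.9 0.012 0;0 -22.3 12.9 0.012 0;0 -22.3 12.9 0.012 0'
python3 -c "
from h import *
where()"
python3 -m pendant '0 2 -1 0 4;0 2 -8 0 7;0 6 -11 0 7;0 15 -13 0 7;0 23.3 -13 0 7;0 23.3 -13 0 7;0 23.3 -13 0 7;0 23.3 -13 0 7;0 23.3 -13 0 7'
cat > look.py <<'E'
from h import *
import sys
where()
J=bot.camera("top");I=bot.camera("scene");C=[]
np.save("pics/_t.npy",J)
for k,im in(("top",J),("scene",I)):
    u,v=tipmodel(k,.8)[1].round().astype(int);D=cv2.resize(im[v-20:v+20,u-20:u+20,::-1],None,fx=10,fy=10,interpolation=3)
    for t,col in((.6,(0,255,0)),(.8,(0,0,255)),(.87,(255,0,0))):
        a=((tipmodel(k,t)-(u-20,v-20)+.5)*10).astype(int);cv2.line(D,a[0].tolist(),a[1].tolist(),col,1)
    C.append(D)
    g=im[v-20:v+20,u-20:u+20].max(2).astype(float)
    if k=="top":
        w=np.clip(110-g,0,80);w[:, :18]=0;w[:12]=0;w[26:]=0;w[:,38:]=0
        # handle free end: dark-mass centroid along columns 18..38, and column profile
        print("dark mass",w.sum().round(),"centroid",(w.sum(0)@np.arange(40)/w.sum()).round(2),(w.sum(1)@np.arange(40)/w.sum()).round(2));print(w[14:24].sum(0).round().astype(int).tolist())
cv2.imwrite(f"pics/{sys.argv[1]}.png",np.hstack(C))
E
python3 look.py l5
```

```text
clock: 5.98
eef_pos: [0.4667, 0.0607, 0.2597]
tcp_rot: [-3.072, -0.658, -0.001]
contact_force: [-0.0, 0.5, 0.1]
grip_width: 0.0
t 5.98 local mm [138.   -0.3 259.7] yawerr -0.012 j7 -1.464 F [-0.   0.5  0.1] T [ 0.004 -0.032  0.03 ] w 0.0
clock: 6.73
eef_pos: [0.5638, -0.1609, 0.3908]
tcp_rot: [3.07, 0.639, 0.005]
contact_force: [0.0, -0.1, -0.5]
grip_width: 0.0698
t 6.73 local mm [-103.9    4.7  390.8] yawerr -0.023 j7 -0.989 F [ 0.  -0.1 -0.5] T [ 0.012  0.064 -0.03 ] w 0.0698
dark mass 6405.0 centroid 25.42 19.45
[0, 0, 0, 0, 0, 0, 0, 0, 0, 0, 0, 0, 0, 0, 0, 0, 0, 0, 125, 281, 383, 442, 454, 470, 481, 468, 464, 458, 461, 488, 481, 423, 265, 109, 2, 0, 0, 0, 0, 0]
```

View pics/l5.png

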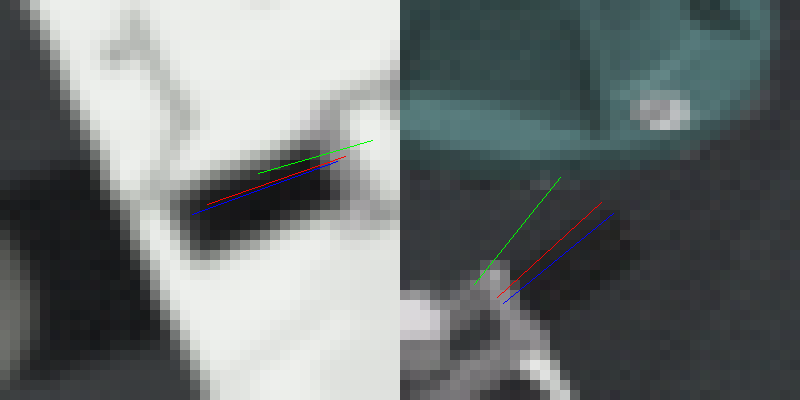

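The settle lag carried the push too far: the lever is now at about 0.95 rad, past the blue 0.87 line in both views. I'll nudge it back from the far side.

```bash
python3 -m pendant '0 -8 0 0.02 0;0 -16 0 0.02 0;0 -24 0 0.02 0;0 -29 0 0.02 0;0 -29 0 0.02 0;0 -29 0 0.02 0;0 -29 0 0.02 0;0 -29 0 0.02 0;0 -29 6 0.02 0;0 -29 6 0.02 0;0 -29 6 0.02 0;0 -29 6 0.02 0'
python3 -c "
from h import *
where()
print(delta(W(.18,0,.255)),delta(W(.163,0,.255)))"
```

```text
clock: 7.83
eef_pos: [0.4416, 0.1131, 0.3288]
tcp_rot: [-3.078, -0.63, 0.004]
contact_force: [0.5, -0.8, 0.4]
grip_width: -0.0001
t 7.83 local mm [196.1   0.4 328.8] yawerr -0.03 j7 -1.58 F [ 0.5 -0.8  0.4] T [ 0.003 -0.001 -0.026] w -0.0001
[0.11 1.61 7.38] [0.16 3.31 7.38]
```

```bash
python3 -m pendant '0 1 4 -0.03 0;0 1.2 7.4 -0.03 0;0 1.2 7.4 -0.03 0;0 1.8 7.4 -0.03 0;0 2.3 7.4 -0.03 0;0 2.6 7.4 -0.03 0;0 2.9 7.4 -0.03 0;0 3.1 7.4 -0.03 0;0 3.3 7.4 -0.03 0;0 3.3 7.4 -0.03 0;0 3.3 7.4 -0.03 0'
python3 -c "
from h import *
where()"
python3 -m pendant '0 2 7.2 -0.03 0;0 1 0 -0.03 4;0 1 -4 -0.03 7;0 12 -6 -0.03 7;0 20 -6 -0.03 7;0 30 -6 -0.03 7;0 30 -6 -0.03 7;0 30 -6 -0.03 7;0 30 -6 -0.03 7;0 30 -6 -0.03 7;0 30 -6 -0.03 7;0 30 -6 -0.03 7'
python3 look.py l6
```

```text
clock: 8.75
eef_pos: [0.4564, 0.0839, 0.2563]
tcp_rot: [-3.067, -0.674, -0.003]
contact_force: [-2.2, 4.8, 4.2]
grip_width: 0.0
t 8.75 local mm [163.4  -0.7 256.3] yawerr -0.001 j7 -1.524 F [-2.2  4.8  4.2] T [ 1.022  0.365 -0.051] w 0.0
clock: 9.75
eef_pos: [0.5812, -0.1946, 0.3146]
tcp_rot: [3.059, 0.709, -0.003]
contact_force: [-0.3, 0.6, -0.4]
grip_width: 0.07
t 9.75 local mm [-141.8    3.1  314.6] yawerr 0.022 j7 -0.928 F [-0.3  0.6 -0.4] T [0.062 0.08  0.011] w 0.07
dark mass 6527.0 centroid 25.78 19.2
[0, 0, 0, 0, 0, 0, 0, 0, 0, 0, 0, 0, 0, 0, 0, 0, 0, 0, 84, 253, 373, 437, 455, 466, 472, 467, 481, 469, 465, 486, 489, 473, 382, 167, 0, 0, 0, 0, 0, 0]
```

View pics/l6.png

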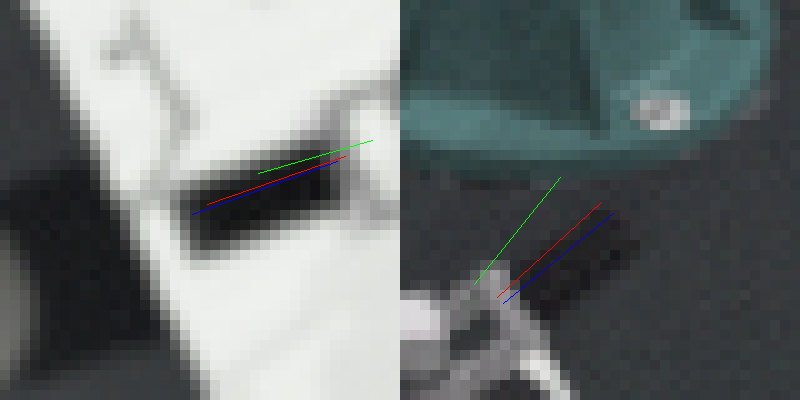

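```bash
cat > fit.py <<'E'
from h import *
from scipy.optimize import least_squares
def sil(k,th,off,u0,v0,N=44,ss=8):
    s,c=np.sin(th),np.cos(th);P=[W(.075+r*s+a*c,b,.185+r*c-a*s) for r in(.052,.098) for a in(-.006,.006) for b in(-.01,.01)]
    q=(proj(k,P)+off-(u0,v0)+.5)*ss
    m=np.zeros((N*ss,N*ss),np.uint8);cv2.fillConvexPoly(m,cv2.convexHull((q*16).astype(np.int32)),255,shift=4)
    m=cv2.GaussianBlur(m,(0,0),ss*.7)
    return cv2.resize(m,(N,N),interpolation=cv2.INTER_AREA)/255.
def win(k): return tipmodel(k,.6).mean(0).round().astype(int)-22
def cost(im,k,th,off):
    u,v=win(k);g=im[v:v+44,u:u+44].max(2).astype(float) # RGB/BGR same
    m=sil(k,th,off,u,v)
    s=m>.05; d=cv2.dilate((m>.5).astype(np.uint8),np.ones((7,7)))>0
    x=m[d];y=g[d];A=np.c_[x,np.ones(len(x))];  r=y-A@np.linalg.lstsq(A,y,rcond=None)[0]
    return (r**2).mean()
def best(im,k,off,ths=np.arange(.0,1.3,.01)):
    c=[cost(im,k,t,off) for t in ths];i=int(np.argmin(c));return ths[i],c[i]
E
python3 - <<'E'
from fit import *
J=bot.camera("top");I=bot.camera("scene");cv2.imwrite("pics/t6.png",J[:,:,::-1]);cv2.imwrite("pics/s6.png",I[:,:,::-1])
for k in("top","scene"):
    ims=[cv2.imread(f"pics/{k[0] if i else k}{i}.png") for i in (0,4,6)]
    R_=[]
    for du in np.arange(-3,3.1,1):
        for dv in np.arange(-3,3.1,1):
            b=[best(im,k,(du,dv),np.arange(.0,1.3,.03)) for im in ims];R_.append((sum(x[1] for x in b),du,dv,[round(x[0],2) for x in b]))
    R_.sort(key=lambda r:r[0]);print(k,*R_[:5],sep="\n")
    print([r for r in R_ if r[1]==0==r[2]])
E
```

```text
Traceback (most recent call last):
  File "fit.py", line 17, in best
    c=[cost(im,k,t,off) for t in ths];i=int(np.argmin(c));return ths[i],c[i]
       ~~~~^^^^^^^^^^^^
  File "fit.py", line 12, in cost
    m=sil(k,th,off,u,v)
  File "fit.py", line 5, in sil
    q=(proj(k,P)+off-(u0,v0)+.5)*ss
       ~~~~^^^^^
  File "h.py", line 8, in proj
    K,d,t,M=cam(c);r=cv2.Rodrigues(M.T)[0]
            ~~~^^^
  File "h.py", line 5, in cam
    p=bot.camera_params(c);M=R.from_rotvec(p["orientation"]).as_matrix()
ValueError: time passes only in moves, steps and waits
```

```bash
sed -i 's/^def cam(c):/from functools import lru_cache\n@lru_cache\ndef cam(c):/' h.py
time python3 - <<'E'
from fit import *
import os
if not os.path.exists("pics/s6.png"):
    J=bot.camera("top");I=bot.camera("scene");cv2.imwrite("pics/t6.png",J[:,:,::-1]);cv2.imwrite("pics/s6.png",I[:,:,::-1])
for k in("top","scene"):
    ims=[cv2.imread(f"pics/{k[0] if i else k}{i}.png") for i in (0,4,6)]
    R_=[]
    for du in np.arange(-3,3.1,1):
        for dv in np.arange(-3,3.1,1):
            b=[best(im,k,(du,dv),np.arange(.0,1.3,.03)) for im in ims];R_.append((round(sum(x[1] for x in b)),float(du),float(dv),[round(float(x[0]),2) for x in b]))
    R_.sort(key=lambda r:r[0]);print(k,*R_[:5],sep="\n")
    print([r for r in R_ if r[1]==0==r[2]])
E
```

```text
top
(1859, 0.0, -3.0, [0.96, 0.0, 0.18])
(1862, -1.0, -3.0, [0.9, 0.0, 0.18])
(1862, 1.0, -3.0, [1.02, 0.0, 0.21])
(1863, -1.0, -2.0, [0.87, 0.0, 0.15])
(1880, -3.0, -1.0, [0.75, 0.03, 0.09])
[(2534, 0.0, 0.0, [0.87, 0.69, 0.9])]
scene
(419, 3.0, -3.0, [1.05, 1.11, 1.11])
(688, 3.0, -2.0, [0.93, 0.99, 0.99])
(729, 2.0, -3.0, [1.05, 0.99, 1.11])
(821, -1.0, -3.0, [1.05, 0.0, 0.06])
(839, -2.0, -3.0, [1.05, 0.0, 0.06])
[(1708, 0.0, 0.0, [0.84, 0.72, 0.84])]
real	1m50.780s
user	2m32.056s
sys	0m39.619s
```

```bash
python3 - <<'E'
s=open("fit.py").read()
i=s.index("    x=m[d]");j=s.index("def best")
s=s[:i]+"    return np.corrcoef(m[d],np.minimum(g[d],CAP[k]))[0,1]\nCAP=dict(top=140,scene=80)\n"+s[j:]
open("fit.py","w").write(s)
E
python3 - <<'E'
from fit import *
for k in("top","scene"):
    ims=[cv2.imread(f"pics/{k[0] if i else k}{i}.png") for i in (0,4,6)]
    rg=[np.arange(-.03,.4,.03),np.arange(.5,1.2,.03),np.arange(.5,1.2,.03)]
    R_=[]
    for du in np.arange(-2,2.1,.5):
        for dv in np.arange(-2,2.1,.5):
            b=[best(im,k,(du,dv),r) for im,r in zip(ims,rg)];R_.append((round(sum(x[1] for x in b),3),float(du),float(dv),[round(float(x[0]),2) for x in b]))
    R_.sort(key=lambda r:r[0]);print(k,*R_[:5],sep="\n")
    print([r for r in R_ if r[1]==0==r[2]])
E
```

```text
top
(np.float64(-2.479), -2.0, 1.5, [0.12, 0.59, 0.77])
(np.float64(-2.478), -2.0, 2.0, [0.12, 0.56, 0.74])
(np.float64(-2.474), -1.5, 1.5, [0.12, 0.59, 0.8])
(np.float64(-2.467), -1.5, 2.0, [0.12, 0.59, 0.77])
(np.float64(-2.457), -1.0, 1.0, [0.15, 0.62, 0.83])
[(np.float64(-2.386), 0.0, 0.0, [0.18, 0.68, 0.89])]
scene
(np.float64(-2.276), 2.0, -1.0, [0.15, 0.71, 0.92])
(np.float64(-2.269), 2.0, -0.5, [0.15, 0.71, 0.92])
(np.float64(-2.262), 1.5, -1.0, [0.18, 0.74, 0.95])
(np.float64(-2.25), 1.5, -0.5, [0.18, 0.71, 0.92])
(np.float64(-2.247), 1.5, -1.5, [0.18, 0.74, 0.98])
[(np.float64(-2.012), 0.0, 0.0, [0.24, 0.74, 0.98])]
```

Taken together, the vision fits (top 0.80, scene 0.92) and the push-back contact (0.87–0.90) put the lever at about 0.87. Now I go to the nut, pre-rotated counter-clockwise.

```bash
python3 -m pendant '0.3 -2.8 -2 -0.5 6.5;0.3 -2.8 -2 -1.86 6.5;0.3 -2.8 -2 -1.86 6.5;0.3 -2.8 -2 -1.86 6.5;0.3 -2.8 -2 -1.86 6.5;0.3 -2.8 -2 -1.86 6.5;0.3 -2.8 -2 -1.86 6.5;0.3 -2.8 -2 -1.86 6.5;0.3 -2.8 -2 -1.86 6.5;0.3 -2.8 -2 -1.86 6.5;0.3 -2.8 -2 -1.86 6.5;0.3 -2.8 -2 -1.86 6.5;0.3 -2.8 -2 -1.86 6.5;0.3 -2.8 -2 -1.86 6.5;0.3 -2.8 -2 -1.86 6.5;0.3 -2.8 -2 -1.86 6.5;0.3 -2.8 -2 -1.86 6.5;0.3 -2.8 -2 -1.86 6.5'
python3 -c "
from h import *
where();print(delta(W(-.1135,0.0005,.249)),delta([.5703,-.1654,.249]))"
```

```text
clock: 11.45
eef_pos: [0.5715, -0.163, 0.3354]
tcp_rot: [-1.253, -2.881, 0.0]
contact_force: [-0.7, -0.0, -0.2]
grip_width: 0.0646
t 11.45 local mm [-109.    -1.4  335.4] yawerr 1.887 j7 0.722 F [-0.7 -0.  -0.2] T [-0.008 -0.057 -0.023] w 0.0646
[-0.37 -0.31  8.64] [-0.09 -0.25  8.64]
```

```bash
python3 -m pendant '-0.2 -0.3 0 -1 6;-0.2 -0.3 0 -2.1 6;-0.2 -0.3 0 -2.1 6;-0.2 -0.3 0 -2.1 6;-0.2 -0.3 0 -2.1 6;-0.2 -0.3 0 -2.1 6;-0.2 -0.3 0 -2.1 6;-0.2 -0.3 0 -2.1 6;-0.2 -0.3 0 -2.1 6;-0.2 -0.3 0 -2.1 6;-0.2 -0.3 0 -2.1 6;-0.2 -0.3 0 -2.1 6;-0.2 -0.3 2 -2.1 6;-0.2 -0.3 4 -2.1 6;-0.2 -0.3 6 -2.1 6;-0.2 -0.3 7 -2.1 6;-0.2 -0.3 7.8 -2.1 6;-0.2 -0.3 7.8 -2.1 6;-0.2 -0.3 7.8 -2.1 6'
python3 -c "
from h import *
where()
print(delta(W(-.1135,0.0005,.249)),delta([.5703,-.1654,.249]))"
```

```text
clock: 13.03
eef_pos: [0.5707, -0.1672, 0.2569]
tcp_rot: [1.872, -2.522, -0.002]
contact_force: [-0.1, -0.3, -0.2]
grip_width: 0.0597
t 13.03 local mm [-112.5    1.1  256.9] yawerr -2.298 j7 2.475 F [-0.1 -0.3 -0.2] T [-0.    -0.005  0.016] w 0.0597
[ 0.03 -0.11  0.78] [-0.16  0.09  0.79]
```

```bash
python3 -m pendant '0 0 0 -0.4 6;0 0 0 -0.4 6;0 0 0.4 -0.4 6;0 0 0.75 -0.4 6;0 0 0.75 -0.4 6;0 0 0.75 -0.4 3;0 0 0.75 -0.4 3;0 0 0.75 -0.4 3;0 0 0.75 -0.4 3;0 0 0.75 -0.4 3' 40
python3 -c "
from h import *
where()"
```

```text
clock: 13.87
eef_pos: [0.5718, -0.1672, 0.2506]
tcp_rot: [-2.338, 2.097, -0.003]
contact_force: [1.3, -0.9, 2.7]
grip_width: 0.0385
t 13.87 local mm [-1.130e+02  2.000e-01  2.506e+02] yawerr -1.896 j7 2.803 F [ 1.3 -0.9  2.7] T [-0.026 -0.333 -0.194] w 0.0385
```

```bash
python3 -m pendant '0 0 0 0.12 3;0 0 0 0.24 3;0 0 0 0.36 3;0 0 0 0.48 3;0 0 0 0.6 3;0 0 0 0.6 3'
python3 -c "
from h import *
where()"; python3 -m pendant '0 0 0 0.12 3;0 0 0 0.24 3;0 0 0 0.36 3;0 0 0 0.48 3;0 0 0 0.6 3;0 0 0 0.6 3'
python3 -c "
from h import *
where()"
```

```text
clock: 14.37
eef_pos: [0.5724, -0.1674, 0.2505]
tcp_rot: [-1.611, 2.694, -0.005]
contact_force: [3.7, 0.7, 0.1]
grip_width: 0.0385
t 14.37 local mm [-113.4   -0.3  250.5] yawerr -2.497 j7 2.3 F [3.7 0.7 0.1] T [-0.135 -1.019 -0.208] w 0.0385
clock: 14.87
eef_pos: [0.5728, -0.1679, 0.2505]
tcp_rot: [-0.747, 3.047, -0.004]
contact_force: [4.3, -1.8, -0.3]
grip_width: 0.0387
t 14.87 local mm [-114.    -0.5  250.5] yawerr -3.095 j7 1.801 F [ 4.3 -1.8 -0.3] T [-0.622 -1.408 -0.184] w 0.0387
```

```bash
for i in 1 2; do :; done; python3 -m pendant '0 0 0 0.12 3;0 0 0 0.24 3;0 0 0 0.36 3;0 0 0 0.48 3;0 0 0 0.48 3'
python3 -c "
from h import *
where()"; python3 -m pendant '0 0 0 0.12 3;0 0 0 0.24 3;0 0 0 0.36 3;0 0 0 0.48 3;0 0 0 0.48 3'
python3 -c "
from h import *
where()"; python3 -m pendant '0 0 0 0.12 3;0 0 0 0.24 3;0 0 0 0.36 3;0 0 0 0.48 3;0 0 0 0.48 3'
python3 -c "
from h import *
where()"
```

```text
clock: 15.28
eef_pos: [0.5729, -0.1684, 0.2505]
tcp_rot: [-0.002, 3.137, -0.003]
contact_force: [5.2, -2.4, -1.3]
grip_width: 0.0389
t 15.28 local mm [-114.5   -0.4  250.5] yawerr 2.709 j7 1.398 F [ 5.2 -2.4 -1.3] T [-0.889 -1.3   -0.216] w 0.0389
clock: 15.7
eef_pos: [0.5728, -0.1689, 0.2504]
tcp_rot: [0.745, 3.047, -0.002]
contact_force: [5.4, -3.3, 0.1]
grip_width: 0.0388
t 15.7 local mm [-1.149e+02 -1.000e-01  2.504e+02] yawerr 2.229 j7 0.991 F [ 5.4 -3.3  0.1] T [-0.966 -1.143 -0.211] w 0.0388
clock: 16.12
eef_pos: [0.5725, -0.1692, 0.2504]
tcp_rot: [1.449, 2.783, -0.001]
contact_force: [3.7, -4.0, 2.2]
grip_width: 0.0383
t 16.12 local mm [-115.1    0.3  250.4] yawerr 1.748 j7 0.583 F [ 3.7 -4.   2.2] T [-0.957 -1.085 -0.185] w 0.0383
```

```bash
python3 -m pendant '0 0 0 0.12 3;0 0 0 0.24 3;0 0 0 0.36 3;0 0 0 0.36 3'
python3 -c "
from h import *
where()"; python3 -m pendant '0 0 0 0.12 3;0 0 0 0.24 3;0 0 0 0.36 3;0 0 0 0.36 3'
python3 -c "
from h import *
where()"; python3 -m pendant '0 0 0 0.12 3;0 0 0 0.24 3;0 0 0 0.36 3;0 0 0 0.36 3'
python3 -c "
from h import *
where()"
```

```text
clock: 16.45
eef_pos: [0.5722, -0.1694, 0.2504]
tcp_rot: [1.924, 2.479, -0.001]
contact_force: [2.8, -4.2, 0.9]
grip_width: 0.0381
t 16.45 local mm [-115.1    0.7  250.4] yawerr 1.388 j7 0.276 F [ 2.8 -4.2  0.9] T [-1.07 -0.95 -0.21] w 0.0381
clock: 16.78
eef_pos: [0.5719, -0.1695, 0.2504]
tcp_rot: [2.336, 2.095, -0.0]
contact_force: [2.1, -4.2, 3.0]
grip_width: 0.0387
t 16.78 local mm [-115.     1.   250.4] yawerr 1.029 j7 -0.032 F [ 2.1 -4.2  3. ] T [-1.319 -0.986 -0.194] w 0.0387
clock: 17.12
eef_pos: [0.5715, -0.1694, 0.2503]
tcp_rot: [2.673, 1.645, -0.0]
contact_force: [1.6, -4.7, 2.9]
grip_width: 0.0383
t 17.12 local mm [-114.9    1.3  250.3] yawerr 0.67 j7 -0.339 F [ 1.6 -4.7  2.9] T [-1.509 -0.861 -0.226] w 0.0383
```

```bash
python3 -m pendant '0 0 0 0.12 3;0 0 0 0.24 3;0 0 0 0.36 3;0 0 0 0.36 3'
python3 -c "
from h import *
where()"; python3 -m pendant '0 0 0 0.12 3;0 0 0 0.24 3;0 0 0 0.36 3;0 0 0 0.36 3'
python3 -c "
from h import *
where()"; python3 look.py l7; python3 - <<'E'
from fit import *
J=bot.camera("top");I=bot.camera("scene")
cv2.imwrite("pics/t7.png",J[:,:,::-1]);cv2.imwrite("pics/s7.png",I[:,:,::-1])
print(best(J,"top",(-1.5,1.5),np.arange(.3,1.2,.01)),best(I,"scene",(2,-1),np.arange(.3,1.2,.01)))
for i in(6,): print(best(cv2.imread("pics/t6.png"),"top",(-1.5,1.5),np.arange(.3,1.2,.01)),best(cv2.imread("pics/s6.png"),"scene",(2,-1),np.arange(.3,1.2,.01)))
E
```

```text
clock: 17.45
eef_pos: [0.5712, -0.1692, 0.2504]
tcp_rot: [2.924, 1.142, -0.0]
contact_force: [1.3, -5.0, 5.1]
grip_width: 0.0387
t 17.45 local mm [-114.5    1.5  250.4] yawerr 0.311 j7 -0.646 F [ 1.3 -5.   5.1] T [-1.803 -0.471 -0.212] w 0.0387
clock: 17.78
eef_pos: [0.5709, -0.1689, 0.2506]
tcp_rot: [3.081, 0.601, -0.0]
contact_force: [-0.5, -4.8, 8.0]
grip_width: 0.0385
t 17.78 local mm [-114.1    1.6  250.6] yawerr -0.048 j7 -0.954 F [-0.5 -4.8  8. ] T [-1.746 -0.149 -0.209] w 0.0385
t 17.78 local mm [-114.1    1.6  250.6] yawerr -0.048 j7 -0.954 F [-0.5 -4.8  8. ] T [-1.746 -0.149 -0.209] w 0.0385
dark mass 6522.0 centroid 25.39 19.49
[0, 0, 0, 0, 0, 0, 0, 0, 0, 0, 0, 0, 0, 0, 0, 0, 0, 0, 162, 300, 384, 419, 441, 461, 480, 469, 467, 462, 451, 475, 472, 436, 321, 115, 0, 0, 0, 0, 0, 0]
(np.float64(0.8200000000000005), np.float64(-0.8218638731514102)) (np.float64(0.9700000000000006), np.float64(-0.766080637823201))
(np.float64(0.7900000000000005), np.float64(-0.8231157962276132)) (np.float64(0.9400000000000006), np.float64(-0.7777233768208461))
```

```bash
python3 -m pendant '0 0 0 0 5;0 0 0 0 6;0 0 0 0 6;0 0 0 0 6'
cat > ang.py <<'E'
from fit import *
where()
a=[]
for i in range(3):
    J=bot.camera("top");I=bot.camera("scene")
    a.append([best(J,"top",(-1.5,1.5),np.arange(.3,1.3,.01))[0],best(I,"scene",(2,-1),np.arange(.3,1.3,.01))[0]])
print("angles top,scene",np.mean(a,0).round(3))
E
python3 ang.py
```

```text
clock: 18.32
eef_pos: [0.5698, -0.1659, 0.2487]
tcp_rot: [-3.081, -0.6, 0.004]
contact_force: [0.9, -0.5, -0.4]
grip_width: 0.0601
t 18.32 local mm [-110.9    1.4  248.7] yawerr -0.049 j7 -0.955 F [ 0.9 -0.5 -0.4] T [-0.02  -0.003 -0.01 ] w 0.0601
angles top,scene [0.82 0.95]
```

```bash
python3 -m pendant '0 0.3 -0.1 0 6;0 0.3 -0.1 0 3;0 0.3 -0.1 0 3;0 0.3 -0.1 0 3;0 0.3 -0.1 0 3'
python3 -c "
from h import *
where()"; python3 -m pendant '0 0 0 0.1 3;0 0 0 0.2 3;0 0 0 0.3 3;0 0 0 0.3 3'
python3 ang.py;  python3 -m pendant '0 0 0 0.1 3;0 0 0 0.2 3;0 0 0 0.3 3;0 0 0 0.3 3'
python3 ang.py
```

```text
clock: 19.03
eef_pos: [0.5714, -0.1686, 0.2515]
tcp_rot: [-3.082, -0.596, 0.002]
contact_force: [-2.5, 3.5, 6.2]
grip_width: 0.038
t 19.03 local mm [-114.1    1.   251.5] yawerr -0.052 j7 -0.953 F [-2.5  3.5  6.2] T [ 0.588  0.533 -0.14 ] w 0.038
clock: 19.37
eef_pos: [0.5714, -0.1684, 0.2518]
tcp_rot: [-3.137, -0.125, 0.003]
contact_force: [-4.3, 3.6, 6.6]
grip_width: 0.0389
t 19.37 local mm [-113.9    1.   251.8] yawerr -0.354 j7 -1.211 F [-4.3  3.6  6.6] T [ 0.68   0.669 -0.208] w 0.0389
angles top,scene [0.81  0.943]
clock: 20.0
eef_pos: [0.5714, -0.1681, 0.2521]
tcp_rot: [-3.12, 0.345, 0.004]
contact_force: [-4.1, 4.3, 8.1]
grip_width: 0.0384
t 20.0 local mm [-113.6    0.9  252.1] yawerr -0.654 j7 -1.465 F [-4.1  4.3  8.1] T [ 0.811  0.818 -0.212] w 0.0384
angles top,scene [0.76 0.89]
```

```bash
python3 -m pendant '0 0 0 0 5;0 0 0 0 6;0 0 0 0 6;0 0 0 0 6;0 0 0 0 6'
python3 ang.py
```

```text
clock: 20.72
eef_pos: [0.572, -0.1704, 0.2506]
tcp_rot: [3.123, -0.342, -0.0]
contact_force: [0.3, -0.3, -0.0]
grip_width: 0.0598
t 20.72 local mm [-116.     1.3  250.6] yawerr -0.652 j7 -1.463 F [ 0.3 -0.3 -0. ] T [-0.035 -0.026 -0.016] w 0.0598
angles top,scene [0.74 0.83]
```

```bash
python3 - <<'E'
from h import *
cv2.imwrite("pics/t8.png",bot.camera("top")[:,:,::-1]);cv2.imwrite("pics/s8.png",bot.camera("scene")[:,:,::-1])
E
python3 -m pendant '-0.14 -0.18 -0.25 0 6;-0.14 -0.18 -0.25 0 3;-0.14 -0.18 -0.25 0 3;-0.14 -0.18 -0.25 0 3;-0.14 -0.18 -0.25 0 3'
python3 -c "
from h import *
where()"; python3 -m pendant '0 0 0 -0.1 3;0 0 0 -0.2 3;0 0 0 -0.3 3;0 0 0 -0.4 3;0 0 0 -0.5 3;0 0 0 -0.6 3;0 0 0 -0.6 3;0 0 0 -0.6 3'
python3 ang.py; python3 -m pendant '0 0 0 0 5;0 0 0 0 6;0 0 0 0 6;0 0 0 0 6;0 0 -8 0 6;0 0 -8 0 3;0 0 -8 0 0;0 0 -8 0 0'
python3 ang.py
```

```text
clock: 21.53
eef_pos: [0.5712, -0.168, 0.2538]
tcp_rot: [-3.123, 0.342, -0.0]
contact_force: [-1.2, 1.0, 3.9]
grip_width: 0.0384
t 21.53 local mm [-113.4    1.   253.8] yawerr -0.652 j7 -1.467 F [-1.2  1.   3.9] T [0.083 0.247 0.019] w 0.0384
clock: 22.2
eef_pos: [0.5712, -0.1684, 0.2535]
tcp_rot: [3.084, 0.594, 0.001]
contact_force: [-0.0, -0.6, 2.4]
grip_width: 0.0385
t 22.2 local mm [-113.8    1.2  253.5] yawerr -0.053 j7 -0.957 F [-0.  -0.6  2.4] T [-0.191  0.118  0.178] w 0.0385
angles top,scene [0.74 0.84]
clock: 23.17
eef_pos: [0.5727, -0.1684, 0.336]
tcp_rot: [3.082, 0.595, 0.009]
contact_force: [-1.3, -0.2, 0.5]
grip_width: 0.0244
t 23.17 local mm [-1.144e+02 -2.000e-01  3.360e+02] yawerr -0.052 j7 -0.959 F [-1.3 -0.2  0.5] T [0.054 0.04  0.002] w 0.0244
angles top,scene [0.74  0.837]
```

```bash
python3 -c "
from h import *
where()
for x,z in((.105,.336),(.112,.275),(.1248,.2655),(.130,.260)):print(delta(W(x,.002,z)))"
```

```text
t 23.47 local mm [-112.9    1.8  331.8] yawerr -0.052 j7 -0.959 F [0.5 0.1 0.2] T [ 0.037  0.004 -0.014] w 0.0001
[ -1.15 -21.76  -0.38]
[ -1.17 -22.44   5.72]
[ -1.23 -23.72   6.67]
[ -1.26 -24.24   7.22]
```

```bash
python3 -m pendant '-0.4 -7 -0.4 -0.05 0;-1.15 -21.8 -0.4 -0.05 0;-1.15 -21.8 -0.4 -0.05 0;-1.15 -21.8 -0.4 -0.05 0;-1.15 -21.8 -0.4 -0.05 0;-1.15 -21.8 -0.4 -0.05 0;-1.15 -21.8 -0.4 -0.05 0;-1.15 -21.8 -0.4 -0.05 0;-1.15 -22.2 4 -0.05 0;-1.17 -22.4 5.7 -0.05 0;-1.17 -22.4 5.7 -0.05 0;-1.2 -23.1 6.2 -0.05 0;-1.23 -23.7 6.7 -0.05 0;-1.26 -24.2 7.2 -0.05 0;-1.26 -24.2 7.2 -0.05 0;-1.26 -24.2 7.2 -0.05 0' 60
python3 ang.py
python3 -m pendant '0 1.2 -1 0 0;0 1.2 -1 0 0;0 1.2 -1 0 0'
python3 ang.py
```

```text
clock: 24.8
eef_pos: [0.4694, 0.0522, 0.2618]
tcp_rot: [3.068, 0.675, 0.001]
contact_force: [0.0, -0.7, -0.4]
grip_width: -0.0003
t 24.8 local mm [129.2   0.8 261.8] yawerr -0.001 j7 -1.376 F [ 0.  -0.7 -0.4] T [ 0.033 -0.082 -0.018] w -0.0003
angles top,scene [1.22 0.94]
clock: 25.35
eef_pos: [0.4748, 0.0405, 0.2717]
tcp_rot: [3.069, 0.671, 0.002]
contact_force: [-0.1, -0.5, -0.0]
grip_width: 0.0002
t 25.35 local mm [116.3   0.9 271.7] yawerr -0.004 j7 -1.348 F [-0.1 -0.5 -0. ] T [ 0.061  0.014 -0.034] w 0.0002
angles top,scene [0.737 0.86 ]
```

```bash
python3 -m pendant '0 -1.2 1 0 0;0 -1.4 1.15 0 0;0 -1.6 1.3 0 0;0 -1.6 1.3 0 0;0 -1.6 1.3 0 0'
python3 -c "
from h import *
where()"
python3 -m pendant '0 -0.2 0.15 0 0;0 -0.4 0.3 0 0;0 -0.4 0.3 0 0;0 -0.4 0.3 0 0'
python3 -c "
from h import *
where()"
python3 -m pendant '0 1.5 -0.5 0 0;0 1.5 -1 0 0;0 1.5 -1 0 0'
python3 ang.py
```

```text
clock: 26.07
eef_pos: [0.4674, 0.0554, 0.2583]
tcp_rot: [-3.069, -0.673, 0.0]
contact_force: [-1.2, -0.4, -1.1]
grip_width: -0.0
t 26.07 local mm [132.9   1.3 258.3] yawerr -0.002 j7 -1.385 F [-1.2 -0.4 -1.1] T [0.004 0.023 0.029] w -0.0
clock: 26.4
eef_pos: [0.466, 0.0589, 0.2554]
tcp_rot: [3.068, 0.673, 0.001]
contact_force: [0.9, -1.0, 0.7]
grip_width: 0.0003
t 26.4 local mm [136.6   1.1 255.4] yawerr -0.002 j7 -1.395 F [ 0.9 -1.   0.7] T [-0.343 -0.155  0.026] w 0.0003
clock: 26.65
eef_pos: [0.4726, 0.0455, 0.2661]
tcp_rot: [-3.069, -0.671, -0.002]
contact_force: [0.1, 0.2, 1.3]
grip_width: -0.0002
t 26.65 local mm [121.7   0.7 266.1] yawerr -0.003 j7 -1.36 F [0.1 0.2 1.3] T [-0.016 -0.022 -0.023] w -0.0002
angles top,scene [0.92 0.97]
```

```bash
python3 -m pendant '0 4 -4 0 0;0 8 -7 0 0;0 12 -7 0 0;0 16 -7 0 0;0 20 -7 0 0;0 20 -7 0 0;0 20 -7 0 0;0 20 -7 0 0'
python3 ang.py; python3 - <<'E'
from fit import *
J=bot.camera("top")[:,:,::-1];I=bot.camera("scene")[:,:,::-1];cv2.imwrite("pics/t9.png",J);cv2.imwrite("pics/s9.png",I)
A=[]
for k,ims in(("top",[cv2.imread("pics/t6.png"),cv2.imread("pics/t8.png"),J]),("scene",[cv2.imread("pics/s6.png"),cv2.imread("pics/s8.png"),I])):
    u,v=tipmodel(k,.85).mean(0).round().astype(int);L=[]
    for im in ims:
        D=cv2.resize(im[v-16:v+16,u-16:u+16],None,fx=8,fy=8,interpolation=3)
        for t,col in((.8,(0,0,255)),(.95,(255,0,0))):
            a=((tipmodel(k,t)-(u-16,v-16)+.5)*8).astype(int);cv2.line(D,a[0].tolist(),a[1].tolist(),col,1)
        L.append(D)
    A.append(np.hstack(L))
    print(k,[(best(im,k,dict(top=(-1.5,1.5),scene=(2,-1))[k],np.arange(.3,1.3,.01))[0].round(2),best(im,k,(0,0),np.arange(.3,1.3,.01))[0].round(2)) for im in ims])
cv2.imwrite("pics/l9.png",np.vstack(A))
E
```

```text
clock: 27.62
eef_pos: [0.5555, -0.1363, 0.3346]
tcp_rot: [-3.068, -0.67, 0.002]
contact_force: [0.1, 0.5, 0.3]
grip_width: 0.0005
t 27.62 local mm [-78.1   2.  334.6] yawerr -0.004 j7 -0.969 F [0.1 0.5 0.3] T [ 0.03   0.013 -0.007] w 0.0005
angles top,scene [0.82 0.95]
top [(np.float64(0.79), np.float64(0.89)), (np.float64(0.74), np.float64(0.84)), (np.float64(0.82), np.float64(0.92))]
scene [(np.float64(0.94), np.float64(0.96)), (np.float64(0.83), np.float64(0.88)), (np.float64(0.95), np.float64(1.0))]
```

View pics/l9.png

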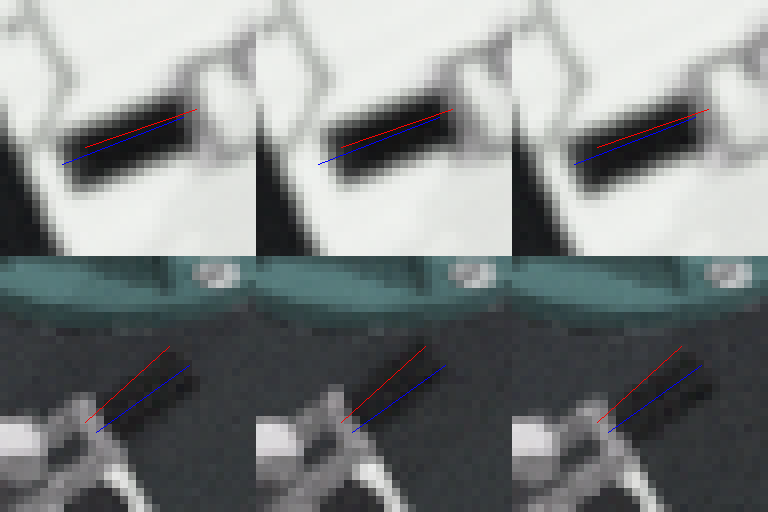

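The uncorrected vision fits (lever 0.72, 0.94, 0.86, 0.96 across the saved pictures) agree with the finger-contact geometry for a fingertip half-thickness of 5 mm. So the back-driven state was already at 0.86 rad, half way at about 12 N, and my 0.6 rad back-off was too much. I'll bring the lever back to half way and put about 0.55 rad back on the nut.

```bash
sed -i 's/(-1.5,1.5)/(0,0)/;s/(2,-1)/(0,0)/' ang.py
python3 -m pendant '0 -5 0 0 0;0 -27 0 0 0;0 -27 0 0 0;0 -27 0 0 0;0 -27 0 0 0;0 -27 0 0 0;0 -27 0 0 0;0 -27 0 0 0;0 -27 4 0 0;0 -27 8 0 0;0 -27 8 0 0;0 -27 8 0 0'
python3 -c "
from h import *
where();print(delta(W(.170,.001,.255)),delta(W(.1595,.001,.255)))"
```

```text
clock: 29.02
eef_pos: [0.4416, 0.108, 0.2543]
tcp_rot: [3.068, 0.672, -0.008]
contact_force: [0.8, -0.3, 0.9]
grip_width: -0.0003
t 29.02 local mm [191.4   2.6 254.3] yawerr -0.003 j7 -1.532 F [ 0.8 -0.3  0.9] T [ 0.01  -0.01  -0.003] w -0.0003
[ 0.16  2.14 -0.07] [ 0.17  3.19 -0.07]
```

```bash
python3 -m pendant '0.1 1 0 0 0;0.1 2 0 0 0;0.1 2.4 0 0 0;0.1 2.7 0 0 0;0.1 2.9 0 0 0;0.1 3.05 0 0 0;0.1 3.15 0 0 0;0.1 3.15 0 0 0;0.1 3.15 0 0 0'
python3 -c "
from h import *
where()"
python3 -m pendant '0 -1.2 0 0 0;0 -1.2 -4 0 4;0 -1.2 -7 0 6;0 10 -8 0 6;0 20 -8 0 6;0 27.3 -8 0 6;0 27.3 -8 0 6;0 27.3 -8 0 6;0 27.3 -8 0 6;0 27.3 -8 0 6;0 27.3 -8 0 6;0 27.3 -8 0 6'
python3 ang.py;python3 -c "
from h import *
print(delta(W(-.1138,.001,.252)))"
```

```text
clock: 29.77
eef_pos: [0.4569, 0.0833, 0.2564]
tcp_rot: [-3.065, -0.675, -0.002]
contact_force: [-3.1, 4.5, 6.3]
grip_width: 0.0
t 29.77 local mm [162.6  -0.8 256.4] yawerr -0.0 j7 -1.459 F [-3.1  4.5  6.3] T [ 1.076  0.61  -0.025] w 0.0
clock: 30.77
eef_pos: [0.5711, -0.1701, 0.335]
tcp_rot: [3.069, 0.665, -0.001]
contact_force: [-0.1, 0.4, -0.8]
grip_width: 0.0602
t 30.77 local mm [-115.3    2.   335. ] yawerr -0.007 j7 -0.916 F [-0.1  0.4 -0.8] T [ 0.014  0.018 -0.017] w 0.0602
angles top,scene [0.92 1.  ]
[-0.08  0.3   8.34]
```

The pull jammed on the handle's end face because the fingertip was too high (above the lower corner). I'll retry 13 mm lower.

```bash
python3 -m pendant '0 -5 0 0 0;0 -30.6 0 0 0;0 -30.6 0 0 0;0 -30.6 0 0 0;0 -30.6 0 0 0;0 -30.6 0 0 0;0 -30.6 0 0 0;0 -30.6 0 0 0;0 -30.6 0 0 0;0 -30.6 5 0 0;0 -30.6 9.2 0 0;0 -30.6 9.2 0 0;0 -30.6 9.2 0 0'
python3 -c "
from h import *
where();print(delta(W(.170,.001,.243)),delta(W(.162,.001,.243)))"
```

```text
clock: 32.15
eef_pos: [0.441, 0.1094, 0.2411]
tcp_rot: [3.068, 0.672, -0.011]
contact_force: [-0.9, 0.2, 0.9]
grip_width: 0.0001
t 32.15 local mm [193.    2.6 241.1] yawerr -0.002 j7 -1.54 F [-0.9  0.2  0.9] T [-0.023  0.012 -0.054] w 0.0001
[ 0.16  2.3  -0.19] [ 0.17  3.1  -0.19]
```

```bash
python3 -m pendant '0.1 1 0 0 0;0.1 2 0 0 0;0.1 2.4 0 0 0;0.1 2.7 0 0 0;0.1 2.9 0 0 0;0.1 3.05 0 0 0;0.1 3.1 0 0 0;0.1 3.1 0 0 0;0.1 3.1 0 0 0'
python3 -c "
from h import *
where()"
python3 -m pendant '0 -1.2 0 0 0;0 -1.2 -4 0 4;0 -1.2 -7 0 6;0 10 -9.2 0 6;0 20 -9.2 0 6;0 27.3 -9.2 0 6;0 27.3 -9.2 0 6;0 27.3 -9.2 0 6;0 27.3 -9.2 0 6;0 27.3 -9.2 0 6;0 27.3 -9.2 0 6;0 27.3 -9.2 0 6'
python3 ang.py;python3 -c "
from h import *
print(delta(W(-.1138,.001,.252)))"
```

```text
clock: 32.9
eef_pos: [0.4558, 0.0902, 0.2464]
tcp_rot: [-3.058, -0.675, -0.002]
contact_force: [-10.6, 16.7, 11.4]
grip_width: 0.0001
t 32.9 local mm [169.3  -2.8 246.4] yawerr 0.001 j7 -1.468 F [-10.6  16.7  11.4] T [ 3.439  2.085 -0.032] w 0.0001
clock: 33.9
eef_pos: [0.5719, -0.1697, 0.3373]
tcp_rot: [3.068, 0.662, 0.005]
contact_force: [-0.0, 0.8, 0.1]
grip_width: 0.0602
t 33.9 local mm [-115.3    1.   337.3] yawerr -0.009 j7 -0.921 F [-0.   0.8  0.1] T [0.078 0.004 0.057] w 0.0602
angles top,scene [0.91 0.97]
[-0.18  0.47  8.37]
```

The handle's end face still meets the tapered finger and jams radially, so I'll stop pulling. Instead the nut goes on by 0.55 rad: the foot will drive the lever back to half way by itself, as it did before.

```bash
python3 -m pendant '-0.1 0.2 3 0 6;-0.1 0.2 6 0 6;-0.1 0.2 8.3 0 6;-0.1 0.2 8.3 0 6;-0.1 0.2 8.3 0 6;-0.1 0.2 8.3 0 3;-0.1 0.2 8.3 0 3;-0.1 0.2 8.3 0 3;-0.1 0.2 8.3 0 3;-0.1 0.2 8.3 0 3' 40
python3 -c "
from h import *
where()"; python3 -m pendant '0 0 0 0.1 3;0 0 0 0.2 3;0 0 0 0.3 3;0 0 0 0.4 3;0 0 0 0.5 3;0 0 0 0.55 3;0 0 0 0.55 3;0 0 0 0.55 3'
python3 -c "
from h import *
where()"; python3 -m pendant '0 0 0 0 5;0 0 0 0 6;0 0 0 0 6;0 0 0 0 6;0 0 -8 0 6;0 0 -8 0 3;0 0 -8 0 0;0 0 -8 0 0;0 0 -8 0 0'
python3 ang.py
```

```text
clock: 35.03
eef_pos: [0.5729, -0.1678, 0.2546]
tcp_rot: [3.066, 0.672, 0.007]
contact_force: [-0.5, -0.7, 6.2]
grip_width: 0.0383
t 35.03 local mm [-113.9   -0.6  254.6] yawerr -0.002 j7 -0.916 F [-0.5 -0.7  6.2] T [-0.179  0.072  0.08 ] w 0.0383
clock: 35.7
eef_pos: [0.5729, -0.1683, 0.2551]
tcp_rot: [3.135, -0.187, 0.008]
contact_force: [-2.1, -0.8, 9.3]
grip_width: 0.038
t 35.7 local mm [-114.4   -0.4  255.1] yawerr -0.553 j7 -1.385 F [-2.1 -0.8  9.3] T [-0.338  0.143 -0.078] w 0.038
clock: 36.45
eef_pos: [0.5707, -0.1668, 0.3319]
tcp_rot: [-3.136, 0.185, 0.001]
contact_force: [-0.3, 0.7, -0.6]
grip_width: 0.0119
t 36.45 local mm [-112.1    1.   331.9] yawerr -0.552 j7 -1.404 F [-0.3  0.7 -0.6] T [-0.018 -0.007  0.019] w 0.0119
angles top,scene [0.84 0.89]
```

Lever stands at 0.84/0.89 (mean 0.865 rad) and holds against the foot, so the nut is set. Now close it.

```bash
python3 -m pendant '0 0 0 -0.2 0;0 0 0 -0.55 0;0 0 0 -0.55 0;0 0 0 -0.55 0;0 0 0 -0.55 0;0 0 0 -0.55 0;0 0 0 -0.55 0' 60
python3 -c "
from h import *
where()
print(delta(W(.11,.001,.33)),delta(W(.115,.001,.272)))
for t in(.87,1.,1.2,1.4,1.6,1.75,1.8):
    s,c=np.sin(t),np.cos(t);x=75+85*s-6*c-6.5;z=185+85*c+6*s+17;print(t,delta(W(x/1000,.001,z/1000)))"
```

```text
clock: 37.33
eef_pos: [0.5709, -0.1672, 0.3318]
tcp_rot: [-3.069, -0.67, 0.001]
contact_force: [0.4, 0.6, -0.1]
grip_width: -0.0002
t 37.33 local mm [-112.6    0.9  331.8] yawerr -0.004 j7 -0.906 F [ 0.4  0.6 -0.1] T [-0.    -0.052 -0.015] w -0.0002
[ -0.09 -22.26   0.2 ] [ -0.09 -22.76   6.  ]
0.87 [ -0.09 -24.22   7.06]
1.0 [ -0.1  -24.93   7.9 ]
1.2 [ -0.1  -25.81   9.36]
1.4 [ -0.1  -26.38  10.96]
1.6 [ -0.1  -26.62  12.65]
1.75 [ -0.1  -26.57  13.92]
1.8 [ -0.1  -26.52  14.35]
```

```bash
python3 -m pendant '-0.1 -8 0 0 0;-0.1 -22.3 0 0 0;-0.1 -22.3 0 0 0;-0.1 -22.3 0 0 0;-0.1 -22.3 0 0 0;-0.1 -22.3 0 0 0;-0.1 -22.3 0 0 0;-0.1 -22.5 3.5 0 0;-0.1 -22.8 6 0 0;-0.1 -22.8 6 0 0;-0.1 -23.6 6.5 0 0;-0.1 -24.3 7.1 0 0;-0.1 -25 7.9 0 0;-0.1 -25.5 8.6 0 0;-0.1 -25.9 9.3 0 0;-0.1 -26.2 10.1 0 0;-0.1 -26.4 11 0 0;-0.1 -26.4 11 0 0'
python3 -c "
from h import *
where();
for z in (.2055,.193,.189):print(delta(W(.1535,.001,z)))"
```

```text
clock: 38.83
eef_pos: [0.4591, 0.0734, 0.2209]
tcp_rot: [-3.067, -0.674, 0.002]
contact_force: [0.2, 0.7, 1.4]
grip_width: 0.0002
t 38.83 local mm [152.7   1.2 220.9] yawerr -0.001 j7 -1.422 F [0.2 0.7 1.4] T [ 0.087 -0.187  0.015] w 0.0002
[ 0.02 -0.08  1.54]
[ 0.03 -0.08  2.79]
[ 0.03 -0.08  3.19]
```

```bash
python3 - <<'E'
from h import *
C=[]
for k in("top","scene"):
    im=bot.camera(k);u,v=proj(k,[W(.11,0,.22)])[0].astype(int);C.append(cv2.resize(im[v-40:v+40,u-40:u+40,::-1],(400,400),interpolation=3))
cv2.imwrite("pics/l10.png",np.hstack(C))
E
```

```text
(no output)
```

View pics/l10.png

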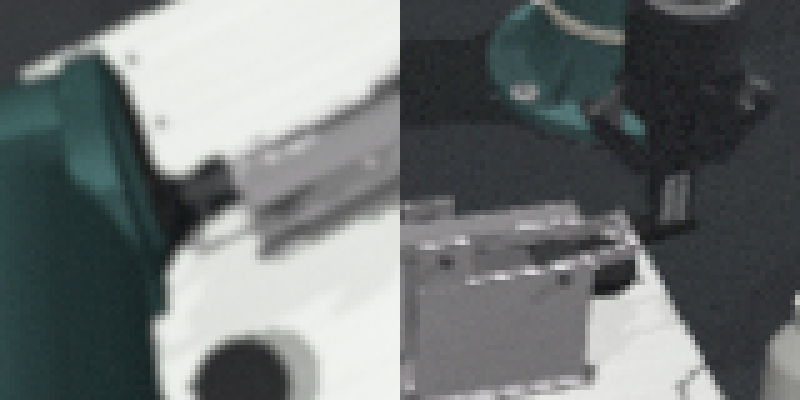

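The handle lies under the fingertip at about (670,235), nearly level (about 1.4 rad). I keep pressing down to home.

```bash
python3 -m pendant '0 0 0.6 0 0;0 0 1.2 0 0;0 0 1.7 0 0;0 0 2.1 0 0;0 0 2.5 0 0;0 0 2.8 0 0;0 0 2.8 0 0'
python3 -c "
from h import *
where()"
```

```text
clock: 39.52
eef_pos: [0.4593, 0.0717, 0.1947]
tcp_rot: [3.068, 0.672, -0.003]
contact_force: [-3.6, -0.3, 9.4]
grip_width: -0.0003
t 39.52 local mm [151.1   1.8 194.7] yawerr -0.003 j7 -1.428 F [-3.6 -0.3  9.4] T [-0.204  0.588 -0.021] w -0.0003
```

```bash
python3 -m pendant '0 0 0.15 0 0;0 0 0.3 0 0;0 0 0.3 0 0'
python3 -c "
from h import *
where()"
python3 -m pendant '0 0 -2 0 0;0 0 -6 0 0;0 0 -12 0 0;0 10 -14 0 0;0 25 -16 0 0;0 25 -16 0 0;0 25 -16 0 0;0 25 -16 0 0;0 25 -16 0 0;0 25 -16 0 0;0 25 -16 0 0;0 25 -16 0 0'
python3 - <<'E'
from h import *
where();C=[]
for k in("top","scene"):
    im=bot.camera(k);cv2.imwrite(f"pics/{k[0]}11.png",im[:,:,::-1]);u,v=proj(k,[W(.02,0,.19)])[0].astype(int);u0,v0=u-65,v-65
    D=cv2.resize(im[v0:v0+130,u0:u0+130,::-1],(400,400),interpolation=3)
    for t,col in((1.6,(0,0,255)),(1.75,(255,0,0))):
        a=((tipmodel(k,t)-(u0,v0)+.5)*400/130).astype(int);cv2.line(D,a[0].tolist(),a[1].tolist(),col,1)
    C.append(D)
cv2.imwrite("pics/l11.png",np.hstack(C))
for l in("jar","lid"): print(l,[(round(d["conf"],2),(loc(d["point"])*1000).round()) for d in bot.boxes_of("scene",l)[:4]])
E
```

```text
clock: 39.77
eef_pos: [0.4595, 0.0716, 0.1942]
tcp_rot: [3.068, 0.671, -0.002]
contact_force: [-9.0, -1.3, 32.7]
grip_width: -0.0002
t 39.77 local mm [150.9   1.7 194.2] yawerr -0.003 j7 -1.428 F [-9.  -1.3 32.7] T [-0.519  1.827 -0.127] w -0.0002
clock: 40.77
eef_pos: [0.5638, -0.1547, 0.3504]
tcp_rot: [-3.068, -0.671, 0.002]
contact_force: [-0.5, 0.3, -0.2]
grip_width: -0.0003
t 40.77 local mm [-98.2   2.1 350.4] yawerr -0.003 j7 -0.922 F [-0.5  0.3 -0.2] T [ 0.008 -0.002  0.05 ] w -0.0003
jar [(0.87, array([-227.,  160.,   65.])), (0.8, array([-117.,  -21.,  145.]))]
lid [(0.5, array([144.,  64., 100.]))]
```

View pics/l11.png

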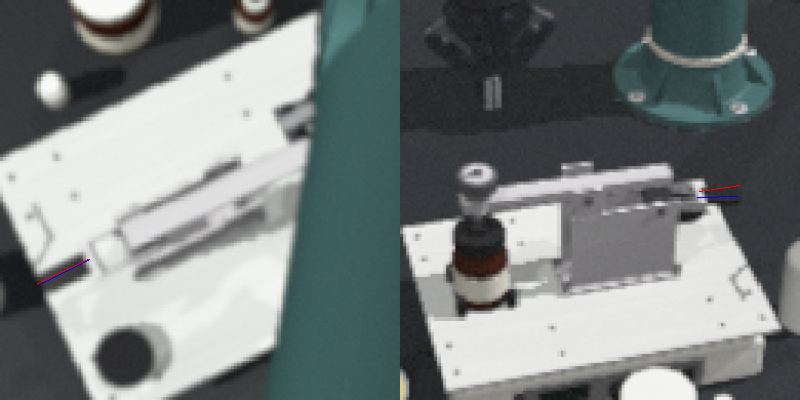

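```bash
python3 - <<'E'
import fit
from fit import *
fit.win=lambda k: tipmodel(k,1.5).mean(0).round().astype(int)-22
print([best(cv2.imread(f"pics/{k[0]}11.png"),k,(0,0),np.arange(1.3,2.1,.01))[0].round(2) for k in("top","scene")])
E
```

```text
[np.float64(2.03), np.float64(1.75)]
```

```bash
python3 -c "
from h import *
where();print(bot.finish_job())"
```

```text
t 40.97 local mm [-96.2   1.3 350.7] yawerr 0.001 j7 -0.922 F [-0.1 -0.1 -0.2] T [ 0.045  0.017 -0.018] w -0.0001
the job is handed in; nothing more can be done
None
```

The jar is clamped, with the lever home past dead centre, and the job was handed in at about 41 s. The clamping force is my estimate, about 91–98 N, because nothing in the scene measures it.

**What I did:** I swung the lever roughly half way and screwed the nut down until the foot's bite drove the lever back. I then flipped the lever right over until it met its hard stop (33 N at the wrist), let go and moved clear.

**Checks that passed:**
- **Nut setting:** just before closing, the lever stood at about 0.865 rad (top camera 0.84, scene camera 0.89) and held against the foot at about 12 N. The force estimate follows from that.
- **Lever home:** after letting go, the scene camera fitted 1.75 rad, which is home.
- **Jar and surroundings:** the jar was detected upright on its seat. The lid was also in place, and nothing else in view looked disturbed. No contact force remained on the robot.

**What went wrong or disagreed:**
- My first pushes took the lever too far, to about 0.95 rad, so most of the nut turning was done there rather than at exactly half way.
- Two attempts to pull the lever back jammed on the handle's end, with up to about 23 N at the wrist. The lever came back to half way only when I tightened the nut again.
- I also backed the nut off 0.6 rad after misreading the lever angle, then put 0.55 rad back on.
- The top camera could not confirm the lever was home. It fitted 2.03 rad, because it looks almost straight down on the lever in that position.

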